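# Fit the drip plate and take a push-on pressure reading at the hallway heating test point

### The arm

A 7-joint arm with a two-finger parallel gripper is mounted at the origin on the work surface. World frame = base frame: x ahead of the robot, y to its left, z up, the work surface at z = 0. Lengths are in m, angles in rad, forces in N, time in s.
With the tool pointing down it reaches from about 0.4 to 0.85 m from the base axis. Payload 4.5 kg.
Tool frame: the origin (TCP) lies midway between the tips of the shut fingers; the grasp point (between the pads) lies 19 mm behind it; z points along the fingers, y is the line along which they close (so a half turn about z gives the same grasp; the last joint's range is limited). The gripper opens to 88 mm and grips with 3 to 60 N. Pads are 18 mm wide; open, the fingers measure 123 mm over their backs; the gripper's body (75 mm by 187 mm) begins 45 mm behind the grasp point.
Start: joints at [1.154, 0.689, -0.195, 1.565, 0.157, 0.902, -0.215], TCP at [0.272, -0.563, 0.239] pointing down, gripper open.
Joint ranges: [-3.01, 3.01], [-0.46, 2.08], [-1.47, 1.51], [0.13, 2.56], [-1, 4.14], [0.04, 2.09], [-2.66, 2.66]. Speed limits (rad/s): [2.57, 2.57, 3.14, 3.14, 3.14, 3.14, 3.14].

### API

Orientations are given as a unit quaternion [x, y, z, w].
In Python, from plant import r gives the robot as it stands.
- The arm moves only by the tool carry_out, never from a script. Its argument "plan" is a list of rows, each an object with "rot": the turn, a rotation vector about the tool's x, y, z in rad, a list of three; "xyz": the shift along the tool's x, y, z in m, a list of three; "grip": the closure in counts, from 0 (fully open) to 255 (shut). In form: [{"rot": [wx, wy, wz], "xyz": [dx, dy, dz], "grip": grip}, ...]. A call has 1 to 8 rows; each row is the pose to reach, as a shift and turn from the pose commanded when the call began, along the tool's axes at that moment; what a row does not reach only later rows make up. A row lasts 1/12 s, in which the tool goes at most 41.7 mm and 7.16 degrees, less where a joint would pass 70% of its speed; a pose out of reach is approached as far as the arm can. A call with a gripper value outside its range is refused whole. The fingers move at their own pace and stop on an object; "squeeze" is the grip in N (left out, the last holds). Time passes only in rows, so rows that repeat a pose let the fingers close. It gives the time, the measured TCP pose, the force, the opening and the grip force at its end, in the units of the state.
- r.get_state(): the state, without advancing time (a new reading comes with each control period).
- r.snapshot(name): name is "scene" or "top"; returns the picture (420x560x3 uint8, red, green, blue); there is no depth.
- r.camera_params(name): a dict with "fx", "fy", "cx", "cy" (pixels), "distortion" ([k1, k2, p1, p2, k3] as OpenCV has them; the pictures are not rectified), "position" and "attitude" of the camera in the world. Camera axes: x right, y down, z forward; pixel columns grow to the right and rows downward; lengths in m; the calibration is good to about 2 mm. A picture is of the moment at which its call begins. camera_params takes no time and is no camera call.
- r.finish_job(): hands the job in; it is judged then, once.
The state is a dict: "clock": time; "q": joint angles; "qd": joint speeds; "joint_torque": joint torques, N m; "tool_pos": TCP position; "eef_rot": TCP orientation; "contact_force": force on the tool from outside, world axes, zero at the start; "moment": the same for the moment, N m; "opening": opening from 0.0 (shut) to 1.0 (fully open); "finger_force": force on a finger pad.
Only numpy, scipy, OpenCV 4.12 (cv2) and the standard library are available. Lean on these libraries where they do the work, as an engineer would, in place of code of your own. Each camera call takes 0.05 s, during which the arm holds its last target. There are 200 camera calls.

### The job

First fit the grey drip plate over the two locating pins of the green test-point block, so that the leaning nipple stands in its window and the plate lies flush, and let go of the plate. Then take the black gauge, press its sleeve squarely along the leaning nipple until it snaps on, and push on against the red spring plunger until it is right down. Finish while still gripping the gauge and holding it pressed home there, and leave the other things on the shelf where they are.

Things in the scene. Friction and masses are not known exactly. Their poses are not given: they have to be found in the camera images.
- block_top (a point): Green steel test-point block, fixed: slab 110 (x) x 190 (y) x 14 mm. This point is the centre of its flat top face, 14 mm above the shelf; x, y along the slab, z up. Steel locating pins, 8 mm diameter, 18 mm tall, tapered ends, at (0, -80) and (0, +80) mm from here; a brass nipple rises at (0, +42) mm, leaning 22 degrees from upright towards the block's -x.
- block_pin0 (a point): Tip (top centre) of the locating pin at the block's y = -80 mm, 18 mm above the slab's top; same axes as the block.
- block_pin1 (a point): Tip (top centre) of the locating pin at the block's y = +80 mm, on the nipple's side, 18 mm above the slab's top; same axes as the block.
- nipple_end (a point): Centre of the nipple's end face; z points out along its leaning axis, 45 mm from the slab. Nipple 20 mm in diameter, its last 5 mm tapered to 13. Four sprung steel balls (the snap) stick out of its side to a radius of 13.5 mm, centred 7.5 mm back from the end face. A red plunger 9 mm in diameter stands 9 mm out of the end face.
- plunger (a joint): Sprung red plunger in the nipple's end: how far it is pushed in, m. 0 = free (9 mm proud of the end face), 0.009 = flush with the end face, which is as far as the gauge can push it. Spring about 4 N at first, 13 N right down; it springs back when no longer held.
- plate_fin (a point): Orange grip fin of the loose grey drip plate (0.14 kg), to be gripped across its 10 mm thickness (x); 44 mm long (y), standing 38 mm above the plate's top. This point lies in the fin's middle, 30 mm above the plate's underside (fin top at 44 mm), and at (0, -30) mm from the plate's centre; axes as the plate's.
- plate_under (a point): Centre of the drip plate's underside; z up. Plate 110 (x) x 190 (y) x 6 mm, with through holes of 12 mm at (0, -80) and (0, +80) mm and a window 68 (x) x 48 (y) mm centred at (-8, +42) mm for the nipple. It starts flat on the shelf, fin up. Fitted, this point and its axes coincide with block_top.
- plate_hole0 (a point): Centre of the plate's hole at its y = -80 mm, at the underside; goes over block_pin0.
- plate_hole1 (a point): Centre of the plate's hole at its y = +80 mm, beside the window, at the underside; goes over block_pin1.
- gauge_mid (a point): Loose push-on gauge, about 0.16 kg, standing upright on its sleeve. Black housing 40 x 40 mm (its x, y), 22 to 66 mm above the sleeve's mouth, round dial on top (total height 70 mm); below, a metal sleeve 37 mm in diameter, open below. This point is on the axis, 45 mm above the mouth, where the housing is gripped; z points up to the dial. Any turn about its axis will do on the nipple.
- gauge_mouth (a point): Centre of the sleeve's open end; z points into the gauge. Bore 22 mm deep, 23 mm wide at the lip (first 5 mm), 29 behind. Along the nipple the lip meets the balls with the mouth about 4 mm past the end face, passes them at 10 to 25 N, the bore's floor meets the plunger at 13 mm; snapped on by 17 mm, right down (end face on floor) at 22 mm. Let go, it springs back to about 15 mm.
- bell: White ceramic thimble-shaped bell, 48 mm across, 65 mm tall, loose; origin at the centre of its underside. Bystander.
- shoe_tree: Wooden shoe tree about 245 mm long (along its x), 65 mm high, loose; origin under its middle. Bystander.
- disc_holder: Grey plastic parking disc holder lying flat, 110 x 150 x 8 mm, loose; origin at the centre of its underside. Bystander.
- key_fob: Silver car key fob with a ring, 62 x 34 x 13 mm, loose; origin at the centre of its underside. Bystander.
- dish: Small terracotta bowl, 100 mm across, 35 mm high, loose; origin at the centre of its underside. Bystander.

How it is judged:
By the outcome, as a careful person would: the job done as asked, in the order asked, and still so for the second after the job is handed in, while the arm keeps its last pose, push and grip.
It also fails if it takes over 56 s, if anything falls off the work surface, if the arm or the gripper's body presses on something with over 40 N, if the wrist force passes 120 N, or if a joint passes its speed limit or range.

## Working session

There is one attempt and no reset: what is moved stays moved. The work goes in short steps, Python scripts to look and compute and a tool call to move; the robot and the scene stay as the last step left them, time stands still between calls to the robot, and variables do not carry over. Pictures are saved under pics/ and viewed, at most 10 in all, crops included, and the job is handed in when it is done.

Besides the shell and the picture viewer there is one more tool, called after ">>>" as name(argument=value, ...) on one line, values as JSON. carry_out: Moves the arm, as the interface text tells. Its arguments: {"type":"object","properties":{"plan":{"type":"array"},"squeeze":{"type":"number"}},"required":["plan"]}

```bash
mkdir -p pics; ls; cat > h.py <<'E'
import numpy as np, cv2
from scipy.spatial.transform import Rotation as R
from plant import r
def cam(n):
    c=r.camera_params(n); K=np.array([[c['fx'],0,c['cx']],[0,c['fy'],c['cy']],[0,0,1.]]); 
    a=np.array(c['attitude'],float); Rc=R.from_quat(a).as_matrix() if a.size==4 else a
    return K,np.array(c['distortion'],float),np.array(c['position']),Rc
def px2w(n,pts,z):
    K,d,p,Rc=cam(n); u=cv2.undistortPoints(np.array(pts,float).reshape(-1,1,2),K,d).reshape(-1,2)
    v=np.c_[u,np.ones(len(u))]@Rc.T; s=(np.broadcast_to(z,len(u))-p[2])/v[:,2]; return p+v*s[:,None]
def w2px(n,P):
    K,d,p,Rc=cam(n); q=(np.atleast_2d(P)-p)@Rc
    return cv2.projectPoints(q,np.zeros(3),np.zeros(3),K,d)[0].reshape(-1,2)
def snap(n,f,crop=None,s=1):
    im=r.snapshot(n)[:,:,::-1].copy(); cv2.imwrite('pics/full_'+f,im)
    if crop: x,y,w,h=crop; im=im[y:y+h,x:x+w]
    im=cv2.resize(im,None,fx=s,fy=s,interpolation=cv2.INTER_CUBIC); cv2.imwrite('pics/'+f,im)
def st():
    s=r.get_state(); return s
E
python3 - <<'E'
from h import *
print(r.camera_params('top'),r.camera_params('scene')); print(r.get_state())
snap('top','t0.png',None,1.4); snap('scene','s0.png',None,1.4)
E
```

```text
pics
{'fx': 504.3288303664184, 'fy': 504.3288303664184, 'cx': 276.1967800064925, 'cy': 204.41347871039966, 'distortion': array([-0.11271742,  0.        ,  0.        ,  0.        ,  0.        ]), 'position': array([ 0.39692316, -0.01030392,  1.16913585]), 'attitude': array([-0.69872268,  0.71169842, -0.04634407,  0.05589456])} {'fx': 454.39660609826825, 'fy': 454.39660609826825, 'cx': 275.7166042070273, 'cy': 202.44250670409895, 'distortion': array([-0.07760288,  0.        ,  0.        ,  0.        ,  0.        ]), 'position': array([1.09993597, 0.35581805, 1.07770536]), 'attitude': array([ 0.45373208,  0.84496743, -0.2455794 , -0.14088294])}
{'clock': 0.0, 'q': array([ 1.15380307,  0.68998658, -0.19448493,  1.56634144,  0.15733057,
        0.90247791, -0.21510048]), 'qd': array([ 0.00065755, -0.00209702,  0.00062923, -0.00208492, -0.00223498,
        0.00085442, -0.0001048 ]), 'joint_torque': array([-8.10947877e-04, -5.27576745e+01, -1.26721054e+00, -1.53431797e+01,
       -5.27002453e-02,  6.59472644e-03,  1.74045458e-04]), 'tool_pos': array([ 0.27196262, -0.56203257,  0.23790836]), 'eef_rot': array([ 9.74696179e-01,  2.23531942e-01, -2.85899764e-04, -8.64300793e-04]), 'contact_force': array([0.1240944 , 0.27204508, 0.406637  ]), 'moment': array([-0.00823502,  0.02069553, -0.04162099]), 'finger_force': 0.0, 'opening': 0.9997388073504365}
```

View pics/t0.png

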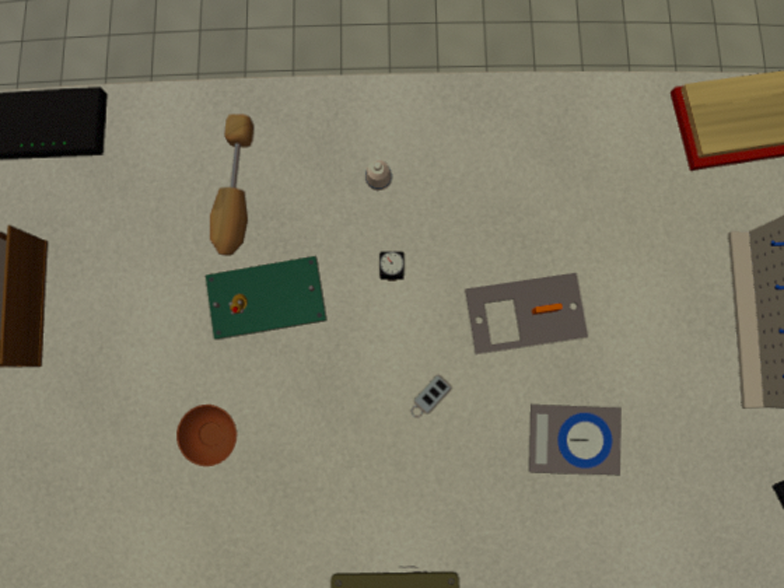

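View pics/s0.png

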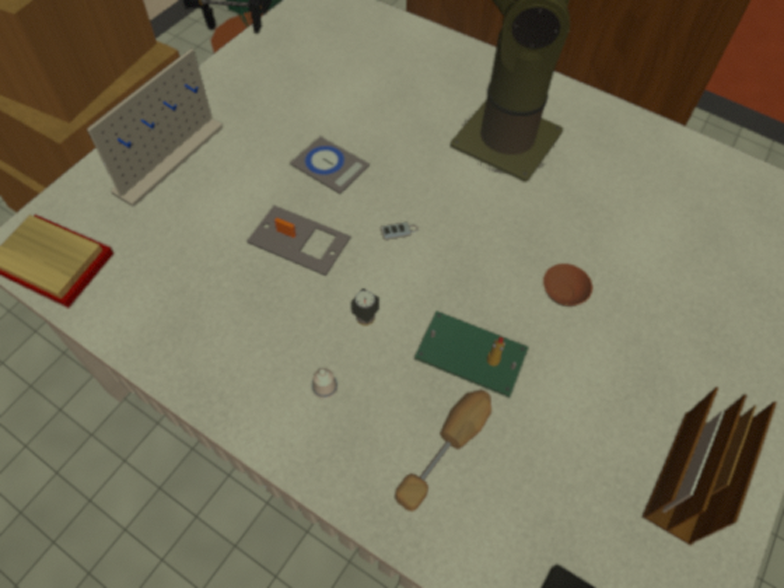

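The top picture shows the block left (265,298), the gauge (391,264), the plate (527,313) with its window on the left, at 1.4x. The scene picture shows the nipple leaning towards the robot and the bystanders clear of both. Next I enlarge.

```bash
python3 - <<'E'
import cv2,numpy as np
t=cv2.imread('pics/full_t0.png');s=cv2.imread('pics/full_s0.png')
def c(im,x,y,w,h,k): return cv2.resize(im[y:y+h,x:x+w],None,fx=k,fy=k,interpolation=cv2.INTER_CUBIC)
a=np.hstack([c(t,140,178,100,70,4),c(t,328,190,100,70,4)])
b=np.hstack([c(t,255,172,50,70,4),c(s,290,218,100,70,4),c(s,240,196,50,70,4)])
cv2.imwrite('pics/m0.png',np.vstack([a,b]))
E
```

```text
(no output)
```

View pics/m0.png

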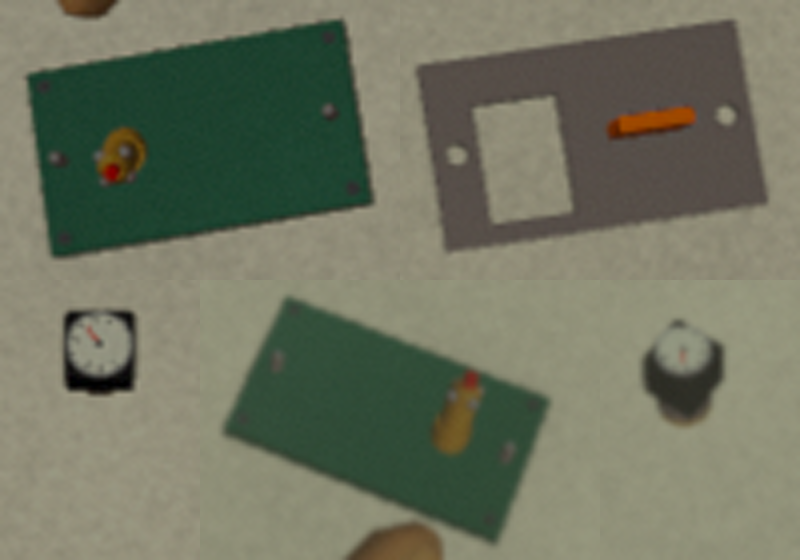

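```bash
cat > m.py <<'E'
from h import *
def fit(n,px,loc,z):
    P=px2w(n,px,z)[:,:2]; L=np.array(loc,float); a=P.mean(0); b=L.mean(0)
    H=(L-b).T@(P-a); yaw=np.arctan2(H[0,1]-H[1,0],H[0,0]+H[1,1]); c,s=np.cos(yaw),np.sin(yaw); M=np.array([[c,-s],[s,c]])
    t=a-M@b; return t,yaw,np.round((P-(L@M.T+t))*1000,1)
E
python3 - <<'E'
from m import *
C=np.array([[55,95],[55,-95],[-55,-95],[-55,95]])/1000
f=lambda o,p:np.array(o)+(np.array(p,float)+.5)/4-.5
print('block',*fit('top',f([140,178],[[28,74],[344,20],[373,204],[53,257]]),C,.014))
print('blockscene',*fit('scene',f([290,218],np.array([[495,543],[224,433],[288,298],[549,401]])-[200,280]),C,.014))
print('plate',*fit('top',f([328,190],[[17,66],[336,20],[367,203],[46,250]]),C,.006))
print('holes',px2w('top',f([328,190],[[56,155],[326,115]]),.006))
print('pins top',px2w('top',f([140,178],[[57,158],[329,111]]),.032-.004))
print('fin',px2w('top',f([328,190],[[212,129],[295,113],[255,119]]),.044))
print('gauge',px2w('top',f([255,172],[[99,65],[67,32],[134,32]]),.068), px2w('scene',f([240,196],[[684-600,352-280]]),.07))
print('plunger',px2w('top',f([140,178],[[112,173]]),.014+.054*np.cos(np.radians(22))))
t=R.from_quat(r.get_state()['eef_rot']).as_matrix();print(t)
E
```

```text
block [0.55111531 0.20609129] 0.14958264768959056 [[-0.3 -0.6]
 [-0.5  0.8]
 [ 0.1  0.7]
 [ 0.8 -0.9]]
blockscene [0.5557549  0.20867573] 0.1548592578246953 [[ 0.6 -2.2]
 [ 0.6  2.3]
 [-1.1  1.7]
 [-0.1 -1.8]]
plate [ 0.51806665 -0.22639067] 0.12199028016113185 [[-1.1 -0.2]
 [-0.6 -0.3]
 [ 0.8  0.7]
 [ 0.9 -0.1]]
holes [[ 0.50757172 -0.14653634  0.006     ]
 [ 0.52765938 -0.30529737  0.006     ]]
pins top [[0.53928736 0.28581782 0.028     ]
 [0.56356994 0.12828224 0.028     ]]
fin [[ 0.51680734 -0.2305148   0.044     ]
 [ 0.52488758 -0.27805173  0.044     ]
 [ 0.52195833 -0.25514456  0.044     ]]
gauge [[ 0.59445088 -0.00447827  0.068     ]
 [ 0.61343521  0.01296561  0.068     ]
 [ 0.61268493 -0.02426275  0.068     ]] [[ 0.597535   -0.00240649  0.07      ]]
plunger [[0.52583625 0.24524819 0.06406793]]
[[ 9.00056571e-01  4.35772336e-01 -8.00324482e-04]
 [ 4.35773058e-01 -9.00055469e-01  1.41251976e-03]
 [-1.04799393e-04 -1.62010754e-03 -9.99998682e-01]]
```

```bash
cat >> h.py <<'E'
def goalR(yaw,tilt=0):
    return R.from_euler('z',yaw)*R.from_euler('y',-tilt)*R.from_matrix([[0,1,0],[1,0,0],[0,0,-1]])
def cmd(pos,yaw,tilt=0,show=True):
    s=r.get_state(); R0=R.from_quat(s['eef_rot']); d=R0.inv().apply(np.array(pos)-s['tool_pos']); w=(R0.inv()*goalR(yaw,tilt)).as_rotvec()
    if show: print('t%.2f'%s['clock'],'pos',s['tool_pos'].round(4),'F',s['contact_force'].round(1),'open',round(s['opening']*88,1),'ff',round(s['finger_force'],1),'q',s['q'].round(2))
    print('xyz',d.round(4),'rot',w.round(4))
E
python3 -c "
from h import *
cmd([.5217,-.2557,.12],.123)"
```

```text
t0.10 pos [ 0.272  -0.5621  0.238 ] F [0.7 0.1 0.9] open 87.9 ff 0.0 q [ 1.15  0.69 -0.19  1.57  0.16  0.9  -0.22]
xyz [ 0.3582 -0.1668  0.1182] rot [-1.5000e-03 -9.0000e-04 -1.2429e+00]
```

>>> carry_out(plan=[{"rot": [0, 0, -1.243], "xyz": [0.358, -0.167, 0.118], "grip": 0}, {"rot": [0, 0, -1.243], "xyz": [0.358, -0.167, 0.118], "grip": 0}, {"rot": [0, 0, -1.243], "xyz": [0.358, -0.167, 0.118], "grip": 0}, {"rot": [0, 0, -1.243], "xyz": [0.358, -0.167, 0.118], "grip": 0}, {"rot": [0, 0, -1.243], "xyz": [0.358, -0.167, 0.118], "grip": 0}, {"rot": [0, 0, -1.243], "xyz": [0.358, -0.167, 0.118], "grip": 0}, {"rot": [0, 0, -1.243], "xyz": [0.358, -0.167, 0.118], "grip": 0}, {"rot": [0, 0, -1.243], "xyz": [0.358, -0.167, 0.118], "grip": 0}])

```text
clock: 0.77
tool_pos: [0.4747, -0.3133, 0.1426]
eef_rot: [0.746, 0.666, -0.0, -0.0]
contact_force: [0.5, -0.3, -0.3]
opening: 1.008
finger_force: 0.0
```

```bash
python3 -c "
from h import *
cmd([.5217,-.2557,.08],.123)"
```

```text
t0.77 pos [ 0.4747 -0.3133  0.1426] F [ 0.5 -0.3 -0.3] open 88.7 ff 0.0 q [ 0.72  0.77 -0.38  1.82  0.44  0.64 -0.03]
xyz [0.0626 0.0402 0.0626] rot [-4.000e-04 -2.000e-04 -2.371e-01]
```

>>> carry_out(plan=[{"rot": [0, 0, -0.237], "xyz": [0.062, 0.04, 0.062], "grip": 0}, {"rot": [0, 0, -0.237], "xyz": [0.062, 0.04, 0.062], "grip": 0}, {"rot": [0, 0, -0.237], "xyz": [0.062, 0.04, 0.062], "grip": 0}, {"rot": [0, 0, -0.237], "xyz": [0.062, 0.04, 0.062], "grip": 0}, {"rot": [0, 0, -0.237], "xyz": [0.062, 0.04, 0.062], "grip": 0}, {"rot": [0, 0, -0.237], "xyz": [0.062, 0.04, 0.062], "grip": 0}])

```text
clock: 1.27
tool_pos: [0.5201, -0.2608, 0.0821]
eef_rot: [0.666, 0.746, -0.001, 0.001]
contact_force: [1.1, 0.5, -0.2]
opening: 0.999
finger_force: 0.0
```

```bash
python3 -c "
from h import *
cmd([.5217,-.2557,.014],.123)"
```

```text
t1.27 pos [ 0.5201 -0.2608  0.0821] F [ 1.1  0.5 -0.2] open 87.9 ff 0.0 q [ 0.59  0.88 -0.37  1.81  0.55  0.56 -0.01]
xyz [0.0051 0.0023 0.068 ] rot [-0.0009  0.0024 -0.0101]
```

>>> carry_out(plan=[{"rot": [0, 0, -0.01], "xyz": [0.005, 0.002, 0.03], "grip": 0}, {"rot": [0, 0, -0.01], "xyz": [0.005, 0.002, 0.05], "grip": 0}, {"rot": [0, 0, -0.01], "xyz": [0.005, 0.002, 0.05], "grip": 0}, {"rot": [0, 0, -0.01], "xyz": [0.005, 0.002, 0.05], "grip": 0}, {"rot": [0, 0, -0.01], "xyz": [0.005, 0.002, 0.05], "grip": 0}])

```text
clock: 1.68
tool_pos: [0.5227, -0.2548, 0.0329]
eef_rot: [0.662, 0.75, -0.0, 0.001]
contact_force: [-0.1, -0.4, 0.6]
opening: 1.003
finger_force: 0.0
```

```bash
python3 -c "
from h import *
cmd([.5217,-.2557,.014],.123)"
```

```text
t1.68 pos [ 0.5227 -0.2548  0.0329] F [-0.1 -0.4  0.6] open 88.3 ff 0.0 q [ 0.55  0.95 -0.31  1.82  0.6   0.46 -0.06]
xyz [-0.0007 -0.0012  0.0189] rot [0.0014 0.002  0.0015]
```

>>> carry_out(plan=[{"rot": [0.001, 0.002, 0.001], "xyz": [-0.001, -0.001, 0.019], "grip": 0}, {"rot": [0.001, 0.002, 0.001], "xyz": [-0.001, -0.001, 0.019], "grip": 0}, {"rot": [0.001, 0.002, 0.001], "xyz": [-0.001, -0.001, 0.019], "grip": 0}, {"rot": [0.001, 0.002, 0.001], "xyz": [-0.001, -0.001, 0.019], "grip": 255}, {"rot": [0.001, 0.002, 0.001], "xyz": [-0.001, -0.001, 0.019], "grip": 255}, {"rot": [0.001, 0.002, 0.001], "xyz": [-0.001, -0.001, 0.019], "grip": 255}, {"rot": [0.001, 0.002, 0.001], "xyz": [-0.001, -0.001, 0.019], "grip": 255}, {"rot": [0.001, 0.002, 0.001], "xyz": [-0.001, -0.001, 0.019], "grip": 255}], squeeze=50)

```text
clock: 2.35
tool_pos: [0.5219, -0.2541, 0.0127]
eef_rot: [0.661, 0.75, 0.0, -0.001]
contact_force: [0.1, -0.9, 0.6]
opening: 0.645
finger_force: 0.0
```

>>> carry_out(plan=[{"rot": [0, 0, 0], "xyz": [0, 0, 0], "grip": 255}, {"rot": [0, 0, 0], "xyz": [0, 0, 0], "grip": 255}, {"rot": [0, 0, 0], "xyz": [0, 0, 0], "grip": 255}, {"rot": [0, 0, 0], "xyz": [0, 0, 0], "grip": 255}])

```text
clock: 2.68
tool_pos: [0.5217, -0.2541, 0.0123]
eef_rot: [0.661, 0.75, 0.0, -0.001]
contact_force: [-0.1, -0.0, 0.1]
opening: 0.343
finger_force: 0.0
```

```bash
python3 -c "
from h import *
cmd([.5217,-.2557,.10],.123)"
```

```text
t2.68 pos [ 0.5217 -0.2541  0.0123] F [-0.1 -0.   0.1] open 30.2 ff 0.0 q [ 0.54  0.98 -0.29  1.82  0.62  0.43 -0.07]
xyz [-0.0014 -0.0003 -0.0877] rot [-0.0011 -0.002   0.003 ]
```

>>> carry_out(plan=[{"rot": [0, 0, 0], "xyz": [0, 0, 0], "grip": 255}, {"rot": [0, 0, 0], "xyz": [0, 0, 0], "grip": 255}, {"rot": [0, 0, 0], "xyz": [0, 0, 0], "grip": 255}, {"rot": [0, 0, 0], "xyz": [0, 0, 0], "grip": 255}, {"rot": [0, 0, 0], "xyz": [0, 0, 0], "grip": 255}, {"rot": [0, 0, 0], "xyz": [0, 0, 0], "grip": 255}])

```text
clock: 3.18
tool_pos: [0.5217, -0.2541, 0.0123]
eef_rot: [0.661, 0.75, 0.0, -0.001]
contact_force: [-0.5, 0.3, -0.9]
opening: 0.108
finger_force: 50.0
```

```bash
python3 -c "
from h import *
cmd([.5217,-.2557,.12],.123);print(R.from_quat(r.get_state()['eef_rot']).as_matrix()[:,1])"
```

```text
t3.18 pos [ 0.5217 -0.2541  0.0123] F [-0.5  0.3 -0.9] open 9.5 ff 50.0 q [ 0.54  0.98 -0.29  1.82  0.62  0.43 -0.07]
xyz [-0.0014 -0.0003 -0.1077] rot [-0.0009 -0.0019  0.0031]
[ 9.92061440e-01  1.25750739e-01 -9.22925002e-04]
```

>>> carry_out(plan=[{"rot": [0, 0, 0], "xyz": [0, 0, -0.02], "grip": 255}, {"rot": [0, 0, 0], "xyz": [0, 0, -0.05], "grip": 255}, {"rot": [0, 0, 0], "xyz": [0, 0, -0.08], "grip": 255}, {"rot": [0, 0, 0], "xyz": [0, 0, -0.11], "grip": 255}, {"rot": [0, 0, 0], "xyz": [0, 0, -0.128], "grip": 255}, {"rot": [0, 0, 0], "xyz": [0, 0, -0.128], "grip": 255}, {"rot": [0, 0, 0], "xyz": [0, 0, -0.128], "grip": 255}, {"rot": [0, 0, 0], "xyz": [0, 0, -0.128], "grip": 255}])

```text
clock: 3.85
tool_pos: [0.5209, -0.2543, 0.1393]
eef_rot: [0.661, 0.75, -0.0, -0.002]
contact_force: [-0.6, 0.1, -1.2]
opening: 0.109
finger_force: 50.0
```

```bash
python3 -c "
from h import *
cmd([.5555,.1785,.14],.151)"
```

```text
t3.85 pos [ 0.5209 -0.2543  0.1393] F [-0.6  0.1 -1.2] open 9.6 ff 50.0 q [ 0.63  0.79 -0.44  1.78  0.5   0.68  0.04]
xyz [4.25e-01 8.87e-02 1.00e-04] rot [-0.0029 -0.0025 -0.0251]
```

>>> carry_out(plan=[{"rot": [0, 0, 0], "xyz": [0.015, 0.003, 0], "grip": 255}, {"rot": [0, 0, 0], "xyz": [0.04, 0.008, 0], "grip": 255}, {"rot": [0, 0, 0], "xyz": [0.07, 0.015, 0], "grip": 255}, {"rot": [0, 0, 0], "xyz": [0.1, 0.021, 0], "grip": 255}, {"rot": [0, 0, 0], "xyz": [0.13, 0.027, 0], "grip": 255}, {"rot": [0, 0, 0], "xyz": [0.16, 0.033, 0], "grip": 255}, {"rot": [0, 0, -0.01], "xyz": [0.19, 0.04, 0], "grip": 255}, {"rot": [0, 0, -0.01], "xyz": [0.22, 0.046, 0], "grip": 255}])

```text
clock: 4.52
tool_pos: [0.5388, -0.0289, 0.139]
eef_rot: [0.657, 0.754, -0.001, -0.002]
contact_force: [0.4, -0.4, -2.1]
opening: 0.108
finger_force: 50.0
```

>>> carry_out(plan=[{"rot": [0, 0, 0], "xyz": [0.03, 0.007, 0], "grip": 255}, {"rot": [0, 0, 0], "xyz": [0.06, 0.013, 0], "grip": 255}, {"rot": [0, 0, 0], "xyz": [0.09, 0.019, 0], "grip": 255}, {"rot": [0, 0, 0], "xyz": [0.12, 0.025, 0], "grip": 255}, {"rot": [0, 0, -0.01], "xyz": [0.15, 0.031, 0], "grip": 255}, {"rot": [0, 0, -0.015], "xyz": [0.175, 0.036, 0], "grip": 255}, {"rot": [0, 0, -0.015], "xyz": [0.19, 0.039, 0], "grip": 255}, {"rot": [0, 0, -0.015], "xyz": [0.19, 0.039, 0], "grip": 255}])

```text
clock: 5.18
tool_pos: [0.5514, 0.1687, 0.1396]
eef_rot: [0.649, 0.761, 0.001, -0.003]
contact_force: [0.3, 1.4, -1.4]
opening: 0.108
finger_force: 50.0
```

```bash
python3 -c "
from h import *
cmd([.5555,.1785,.14],.151)"
```

```text
t5.18 pos [0.5514 0.1687 0.1396] F [ 0.3  1.4 -1.4] open 9.5 ff 50.0 q [-0.17  0.78 -0.36  1.8   0.41  0.64 -0.61]
xyz [ 0.009   0.0056 -0.0003] rot [-0.0023 -0.0056  0.0068]
```

>>> carry_out(plan=[{"rot": [-0.002, -0.005, 0.007], "xyz": [0.009, 0.0055, 0.02], "grip": 255}, {"rot": [-0.002, -0.005, 0.007], "xyz": [0.009, 0.0055, 0.04], "grip": 255}, {"rot": [-0.002, -0.005, 0.007], "xyz": [0.009, 0.0055, 0.05], "grip": 255}, {"rot": [-0.002, -0.005, 0.007], "xyz": [0.009, 0.0055, 0.05], "grip": 255}, {"rot": [-0.002, -0.005, 0.007], "xyz": [0.009, 0.0055, 0.05], "grip": 255}, {"rot": [-0.002, -0.005, 0.007], "xyz": [0.009, 0.0055, 0.05], "grip": 255}, {"rot": [-0.002, -0.005, 0.007], "xyz": [0.009, 0.0055, 0.05], "grip": 255}])

```text
clock: 5.77
tool_pos: [0.5574, 0.1726, 0.0919]
eef_rot: [0.655, 0.756, -0.0, 0.002]
contact_force: [-0.5, 0.3, -1.4]
opening: 0.113
finger_force: 50.0
```

```bash
python3 -c "
from h import *
cmd([.5555,.1785,.08],.151)
snap('top','t1.png');snap('scene','s1.png')
t=cv2.imread('pics/full_t1.png');s=cv2.imread('pics/full_s1.png')
c=lambda im,x,y,w,h,k: cv2.resize(im[y:y+h,x:x+w],None,fx=k,fy=k,interpolation=cv2.INTER_CUBIC)
cv2.imwrite('pics/m1.png',np.hstack([c(t,140,175,100,85,4),c(s,285,195,100,85,4)]))"
```

```text
t5.77 pos [0.5574 0.1726 0.0919] F [-0.5  0.3 -1.4] open 9.9 ff 50.0 q [-0.21  0.85 -0.31  1.8   0.45  0.55 -0.66]
xyz [ 0.0061 -0.001   0.0119] rot [ 0.0024  0.003  -0.0078]
```

View pics/m1.png

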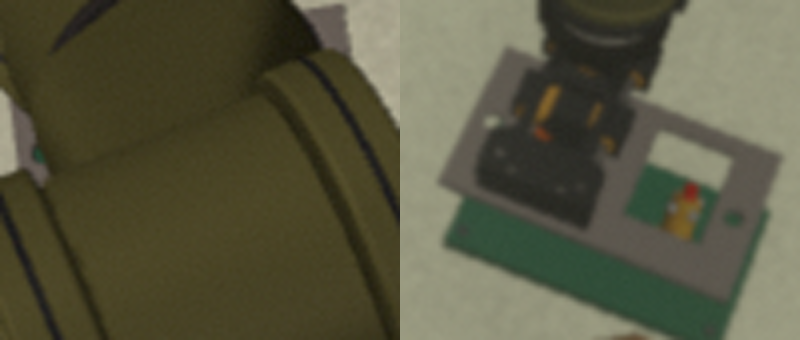

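The top view is hidden by the arm; the scene view shows the plate hovering over the block with hole1 at crop (733,217), hole0 at (492,122), corners (781,156), (507,47), (440,185), (728,301).

```bash
python3 - <<'E'
from m import *
C=np.array([[55,95],[55,-95],[-55,-95],[-55,95]])/1000
f=lambda o,p:np.array(o)+(np.array(p,float)+.5)/4-.5
z=.0919-.0123+.006
print(fit('scene',f([285,195],[[328,301],[40,185],[107,47],[381,156]]),C,z))
h=px2w('scene',f([285,195],[[333,217],[92,122]]),z-.001);print(h,h.mean(0))
print(fit('scene',f([290,218],np.array([[495,543],[224,433],[288,298],[549,401]])-[200,280]),C,.014))
p=px2w('scene',f([290,218],np.array([[508,452],[278,361]])-[200,280]),.014+.009);print(p,p.mean(0))
cmd([.5555,.1785,.08],.151)
print(px2w('scene',f([285,195],[[690-400,188]]),.064),px2w('scene',f([290,218],[[471-200,378-280]]),.064))
E
```

```text
(array([0.55506307, 0.20114036]), np.float64(0.1513224392863275), array([[-0.3, -0.9],
       [ 0. ,  1.8],
       [-1. ,  1. ],
       [ 1.3, -1.9]]))
[[0.54224389 0.27907336 0.0846    ]
 [0.56693472 0.12057246 0.0846    ]] [0.55458931 0.19982291 0.0846    ]
(array([0.5557549 , 0.20867573]), np.float64(0.1548592578246953), array([[ 0.6, -2.2],
       [ 0.6,  2.3],
       [-1.1,  1.7],
       [-0.1, -1.8]]))
[[0.53973295 0.28712898 0.023     ]
 [0.56492759 0.12935449 0.023     ]] [0.55233027 0.20824173 0.023     ]
t5.87 pos [0.5573 0.1729 0.092 ] F [ 0.7 -0.2 -1.2] open 10.0 ff 50.0 q [-0.21  0.85 -0.31  1.8   0.45  0.55 -0.66]
xyz [ 0.0058 -0.0011  0.0119] rot [ 0.0026  0.0028 -0.0075]
[[0.52744994 0.24516588 0.064     ]] [[0.52836737 0.246367   0.064     ]]
```

>>> carry_out(plan=[{"rot": [0.0025, 0.003, -0.008], "xyz": [0.0068, -0.001, 0.005], "grip": 255}, {"rot": [0.0025, 0.003, -0.008], "xyz": [0.0068, -0.001, 0.015], "grip": 255}, {"rot": [0.0025, 0.003, -0.008], "xyz": [0.0068, -0.001, 0.025], "grip": 255}, {"rot": [0.0025, 0.003, -0.008], "xyz": [0.0068, -0.001, 0.035], "grip": 255}, {"rot": [0.0025, 0.003, -0.008], "xyz": [0.0068, -0.001, 0.043], "grip": 255}, {"rot": [0.0025, 0.003, -0.008], "xyz": [0.0068, -0.001, 0.043], "grip": 255}, {"rot": [0.0025, 0.003, -0.008], "xyz": [0.0068, -0.001, 0.043], "grip": 255}, {"rot": [0.0025, 0.003, -0.008], "xyz": [0.0068, -0.001, 0.043], "grip": 255}])

```text
clock: 6.53
tool_pos: [0.555, 0.1796, 0.048]
eef_rot: [0.651, 0.759, -0.001, -0.0]
contact_force: [0.2, 0.4, -0.2]
opening: 0.108
finger_force: 50.0
```

```bash
python3 -c "
from h import *
cmd([.5555,.1795,.048],.151)
ims=[r.snapshot('scene')[:,:,::-1].astype(float) for _ in range(3)]
s=np.mean(ims,0).astype(np.uint8);cv2.imwrite('pics/full_s2.png',s)
c=lambda im,x,y,w,h,k: cv2.resize(im[y:y+h,x:x+w],None,fx=k,fy=k,interpolation=cv2.INTER_CUBIC)
cv2.imwrite('pics/m2.png',c(s,285,205,100,75,8))
cmd([.5555,.1795,.048],.151)"
```

```text
t6.53 pos [0.555  0.1796 0.048 ] F [ 0.2  0.4 -0.2] open 9.5 ff 50.0 q [-0.24  0.92 -0.27  1.81  0.48  0.47 -0.69]
xyz [-0.0002  0.0005 -0.    ] rot [-0.0014  0.      0.0011]
t6.68 pos [0.5552 0.1796 0.0485] F [ 0.6 -1.  -1. ] open 9.4 ff 50.0 q [-0.24  0.92 -0.27  1.81  0.48  0.47 -0.69]
xyz [-0.0002  0.0002  0.0005] rot [-0.0005 -0.0002  0.0009]
```

View pics/m2.png

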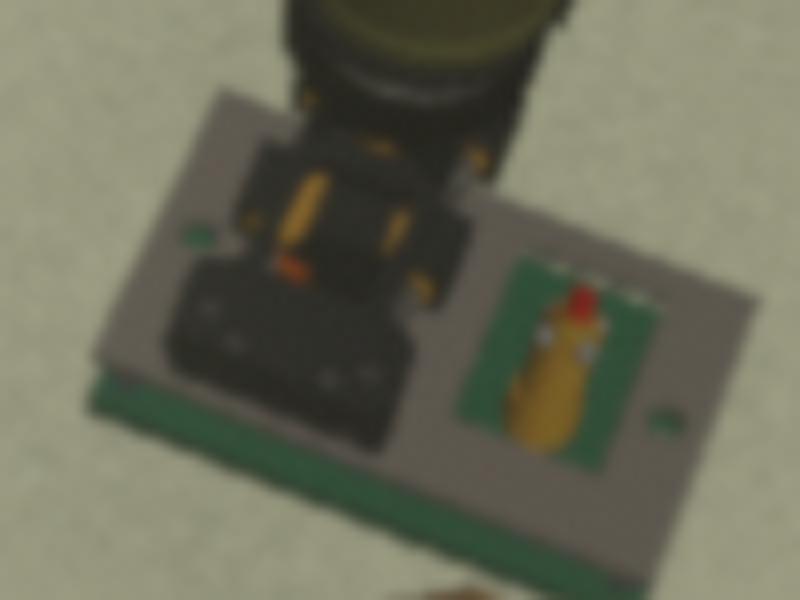

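```bash
python3 - <<'E'
from m import *
C=np.array([[55,-95],[-55,-95],[-55,95]])/1000
f=lambda o,p,k=8:np.array(o)+(np.array(p,float)+.5)/k-.5
z=.0422
print(fit('scene',f([285,205],[[97,360],[222,88],[761,298]]),C,z))
h=px2w('scene',f([285,205],[[667,419],[198,236]]),z-.0015);print(h,h.mean(0))
s=cv2.imread('pics/full_s2.png');s0=cv2.imread('pics/full_s0.png')
c=lambda im,x,y,w,h,k: cv2.resize(im[y:y+h,x:x+w],None,fx=k,fy=k,interpolation=cv2.INTER_CUBIC)
a=np.hstack([c(s,300,222,20,20,14),c(s,358,245,20,20,14)])
b=np.hstack([c(s0,300,228,20,20,14),c(s0,358,252,20,20,14)])
cv2.imwrite('pics/m3.png',np.vstack([a,b]))
E
```

```text
(array([0.55176109, 0.20834081]), np.float64(0.16135490140098258), array([[-0. ,  1.1],
       [-0.8, -0. ],
       [ 0.8, -1.1]]))
[[0.53803754 0.28633527 0.0407    ]
 [0.56396302 0.12774561 0.0407    ]] [0.55100028 0.20704044 0.0407    ]
```

View pics/m3.png

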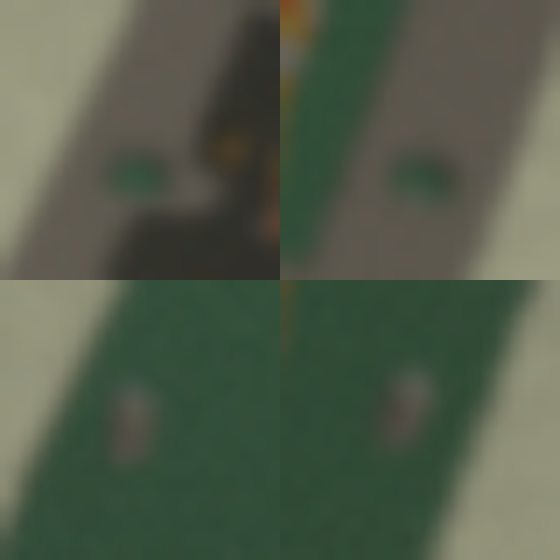

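```bash
python3 - <<'E'
from m import *
f=lambda o,p,k=14:np.array(o)+(np.array(p,float)+.5)/k-.5
h=np.vstack([px2w('scene',f([300,222],[[138,172]]),.0407),px2w('scene',f([358,245],[[142,178]]),.0407)])
p=np.vstack([px2w('scene',f([300,228],[[130,142]]),.023),px2w('scene',f([358,252],[[122,125]]),.023)])
print(h,p,(p-h)[:,:2]*1000)
# where pins would be seen relative to the plate hole: expected px of block model pins
E
```

```text
[[0.56323157 0.12755066 0.0407    ]
 [0.53919096 0.28618481 0.0407    ]] [[0.56486837 0.12838334 0.023     ]
 [0.53986175 0.28610652 0.023     ]] [[ 1.63680539  0.83268337]
 [ 0.67078153 -0.07828361]]
```

The plate hovers aligned within ~1 mm (holes at crop (138,172) and (422,178), pins below); small correction and descent.

>>> carry_out(plan=[{"rot": [0, 0, -0.003], "xyz": [0.0002, 0.001, 0], "grip": 255}, {"rot": [0, 0, -0.003], "xyz": [0.0002, 0.001, 0.003], "grip": 255}, {"rot": [0, 0, -0.003], "xyz": [0.0002, 0.001, 0.006], "grip": 255}, {"rot": [0, 0, -0.003], "xyz": [0.0002, 0.001, 0.009], "grip": 255}, {"rot": [0, 0, -0.003], "xyz": [0.0002, 0.001, 0.012], "grip": 255}, {"rot": [0, 0, -0.003], "xyz": [0.0002, 0.001, 0.012], "grip": 255}, {"rot": [0, 0, -0.003], "xyz": [0.0002, 0.001, 0.012], "grip": 255}])

```text
clock: 7.27
tool_pos: [0.5555, 0.1798, 0.0357]
eef_rot: [0.65, 0.76, -0.001, -0.001]
contact_force: [-0.3, -0.4, -1.5]
opening: 0.105
finger_force: 50.0
```

```bash
python3 -c "
from h import *
cmd([.5562,.180,.026],.154);print(r.get_state()['moment'])"
```

```text
t7.27 pos [0.5555 0.1798 0.0357] F [-0.3 -0.4 -1.5] open 9.2 ff 50.0 q [-0.24  0.94 -0.26  1.81  0.49  0.45 -0.69]
xyz [0.0001 0.0007 0.0097] rot [-0.0021  0.0002  0.0011]
[-0.04128371 -0.02994778  0.0097494 ]
```

>>> carry_out(plan=[{"rot": [0, 0, 0], "xyz": [0, 0, 0.002], "grip": 255}, {"rot": [0, 0, 0], "xyz": [0, 0, 0.004], "grip": 255}, {"rot": [0, 0, 0], "xyz": [0, 0, 0.006], "grip": 255}, {"rot": [0, 0, 0], "xyz": [0, 0, 0.008], "grip": 255}, {"rot": [0, 0, 0], "xyz": [0, 0, 0.0095], "grip": 255}, {"rot": [0, 0, 0], "xyz": [0, 0, 0.0095], "grip": 255}, {"rot": [0, 0, 0], "xyz": [0, 0, 0.0095], "grip": 255}])

```text
clock: 7.85
tool_pos: [0.5558, 0.1799, 0.0265]
eef_rot: [0.65, 0.76, -0.001, -0.0]
contact_force: [0.6, -0.1, -1.2]
opening: 0.11
finger_force: 50.0
```

```bash
python3 -c "
from h import *
cmd([.5562,.180,.026],.154);print(r.get_state()['moment'])"
```

```text
t7.85 pos [0.5558 0.1799 0.0265] F [ 0.6 -0.1 -1.2] open 9.7 ff 50.0 q [-0.25  0.96 -0.25  1.81  0.5   0.43 -0.7 ]
xyz [0.0001 0.0005 0.0005] rot [-0.0015  0.0001  0.001 ]
[-0.09817638 -0.0115137  -0.01311199]
```

Down 1.5 mm more to seat it, then open.

>>> carry_out(plan=[{"rot": [0, 0, 0], "xyz": [0, 0, 0.001], "grip": 255}, {"rot": [0, 0, 0], "xyz": [0, 0, 0.0015], "grip": 255}, {"rot": [0, 0, 0], "xyz": [0, 0, 0.0015], "grip": 255}])

```text
clock: 8.1
tool_pos: [0.5559, 0.1799, 0.0263]
eef_rot: [0.65, 0.76, -0.0, -0.0]
contact_force: [-3.5, -1.8, 9.7]
opening: 0.11
finger_force: 50.0
```

>>> carry_out(plan=[{"rot": [0, 0, 0], "xyz": [0, 0, 0], "grip": 0}, {"rot": [0, 0, 0], "xyz": [0, 0, 0], "grip": 0}, {"rot": [0, 0, 0], "xyz": [0, 0, 0], "grip": 0}, {"rot": [0, 0, 0], "xyz": [0, 0, 0], "grip": 0}, {"rot": [0, 0, 0], "xyz": [0, 0, 0], "grip": 0}, {"rot": [0, 0, 0], "xyz": [0, 0, 0], "grip": 0}, {"rot": [0, 0, 0], "xyz": [0, 0, 0], "grip": 0}, {"rot": [0, 0, 0], "xyz": [0, 0, 0], "grip": 0}])

```text
clock: 8.77
tool_pos: [0.5557, 0.1799, 0.025]
eef_rot: [0.65, 0.76, -0.001, -0.0]
contact_force: [-0.1, 0.8, 0.0]
opening: 0.687
finger_force: 0.0
```

>>> carry_out(plan=[{"rot": [0, 0, 0], "xyz": [0, 0, -0.01], "grip": 0}, {"rot": [0, 0, 0], "xyz": [0, 0, -0.03], "grip": 0}, {"rot": [0, 0, 0], "xyz": [0, 0, -0.06], "grip": 0}, {"rot": [0, 0, 0], "xyz": [0, 0, -0.09], "grip": 0}, {"rot": [0, 0, 0], "xyz": [0, 0, -0.12], "grip": 0}, {"rot": [0, 0, 0], "xyz": [0, 0, -0.14], "grip": 0}, {"rot": [0, 0, 0], "xyz": [0, 0, -0.14], "grip": 0}, {"rot": [0, 0, 0], "xyz": [0, 0, -0.14], "grip": 0}])

```text
clock: 9.43
tool_pos: [0.5566, 0.1801, 0.1667]
eef_rot: [0.65, 0.76, 0.001, 0.0]
contact_force: [-0.5, 0.1, -0.5]
opening: 1.005
finger_force: 0.0
```

```bash
python3 -c "
from h import *
cmd([.5945,-.004,.12],0)"
```

```text
t9.43 pos [0.5566 0.1801 0.1667] F [-0.5  0.1 -0.5] open 88.5 ff 0.0 q [-0.17  0.75 -0.38  1.75  0.39  0.71 -0.61]
xyz [-0.1877  0.009   0.0466] rot [ 0.0015 -0.0006  0.1547]
```

>>> carry_out(plan=[{"rot": [0, 0, 0.16], "xyz": [-0.03, 0.002, 0.01], "grip": 0}, {"rot": [0, 0, 0.16], "xyz": [-0.07, 0.003, 0.02], "grip": 0}, {"rot": [0, 0, 0.16], "xyz": [-0.11, 0.005, 0.03], "grip": 0}, {"rot": [0, 0, 0.16], "xyz": [-0.15, 0.007, 0.04], "grip": 0}, {"rot": [0, 0, 0.16], "xyz": [-0.18, 0.009, 0.046], "grip": 0}, {"rot": [0, 0, 0.16], "xyz": [-0.1877, 0.009, 0.046], "grip": 0}, {"rot": [0, 0, 0.16], "xyz": [-0.1877, 0.009, 0.046], "grip": 0}, {"rot": [0, 0, 0.16], "xyz": [-0.1877, 0.009, 0.046], "grip": 0}])

```text
clock: 10.1
tool_pos: [0.5931, -0.0033, 0.1183]
eef_rot: [0.709, 0.705, -0.001, -0.001]
contact_force: [-0.7, -0.1, 0.6]
opening: 1.0
finger_force: 0.0
```

```bash
python3 -c "
from h import *
cmd([.5945,-.004,.08],-.01)
snap('top','t4.png');snap('scene','s4.png')
t=cv2.imread('pics/full_t4.png');s=cv2.imread('pics/full_s4.png')
c=lambda im,x,y,w,h,k: cv2.resize(im[y:y+h,x:x+w],None,fx=k,fy=k,interpolation=cv2.INTER_CUBIC)
cv2.imwrite('pics/m4.png',np.hstack([c(s,290,215,100,75,5),c(s,232,178,60,75,5)]))
cmd([.5945,-.004,.08],-.01)"
```

```text
t10.10 pos [ 0.5931 -0.0033  0.1183] F [-0.7 -0.1  0.6] open 88.0 ff 0.0 q [ 0.12  0.83 -0.34  1.76  0.42  0.63 -0.47]
xyz [-0.0008  0.0016  0.0383] rot [-0.003 -0.001  0.005]
t10.20 pos [ 0.5934 -0.0011  0.119 ] F [0.3 0.1 0.3] open 88.1 ff 0.0 q [ 0.12  0.82 -0.34  1.76  0.42  0.63 -0.47]
xyz [-0.003   0.0012  0.039 ] rot [-0.0018 -0.0019  0.0086]
```

View pics/m4.png

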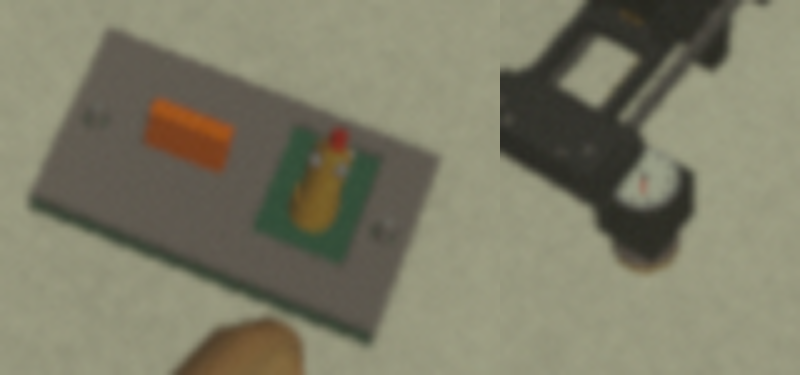

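The plate lies flush with pins showing in both holes (95,118), (384,231). The gripper hovers over the gauge (dial at (645,182)). Descending.

>>> carry_out(plan=[{"rot": [0, 0, 0.008], "xyz": [-0.003, 0.001, 0.01], "grip": 0}, {"rot": [0, 0, 0.008], "xyz": [-0.003, 0.001, 0.03], "grip": 0}, {"rot": [0, 0, 0.008], "xyz": [-0.003, 0.001, 0.05], "grip": 0}, {"rot": [0, 0, 0.008], "xyz": [-0.003, 0.001, 0.07], "grip": 0}, {"rot": [0, 0, 0.008], "xyz": [-0.003, 0.001, 0.085], "grip": 0}, {"rot": [0, 0, 0.008], "xyz": [-0.003, 0.001, 0.093], "grip": 0}, {"rot": [0, 0, 0.008], "xyz": [-0.003, 0.001, 0.093], "grip": 0}, {"rot": [0, 0, 0.008], "xyz": [-0.003, 0.001, 0.093], "grip": 0}])

```text
clock: 10.87
tool_pos: [0.5946, -0.0063, 0.0259]
eef_rot: [0.711, 0.703, -0.001, -0.001]
contact_force: [-0.8, 0.1, -1.0]
opening: 0.999
finger_force: 0.0
```

```bash
python3 -c "
from h import *
cmd([.5945,-.004,.026],-.01)"
```

```text
t10.87 pos [ 0.5946 -0.0063  0.0259] F [-0.8  0.1 -1. ] open 87.9 ff 0.0 q [ 0.08  0.97 -0.25  1.78  0.49  0.46 -0.53]
xyz [ 0.0023 -0.0001 -0.0001] rot [-0.0017 -0.     -0.0018]
```

>>> carry_out(plan=[{"rot": [-0.001, 0, 0], "xyz": [0.002, 0, 0], "grip": 0}, {"rot": [-0.001, 0, 0], "xyz": [0.002, 0, 0], "grip": 0}, {"rot": [-0.001, 0, 0], "xyz": [0.002, 0, 0], "grip": 255}, {"rot": [-0.001, 0, 0], "xyz": [0.002, 0, 0], "grip": 255}, {"rot": [-0.001, 0, 0], "xyz": [0.002, 0, 0], "grip": 255}, {"rot": [-0.001, 0, 0], "xyz": [0.002, 0, 0], "grip": 255}, {"rot": [-0.001, 0, 0], "xyz": [0.002, 0, 0], "grip": 255}, {"rot": [-0.001, 0, 0], "xyz": [0.002, 0, 0], "grip": 255}], squeeze=60)

```text
clock: 11.53
tool_pos: [0.5947, -0.0053, 0.0261]
eef_rot: [0.712, 0.702, -0.0, -0.0]
contact_force: [0.3, -0.2, -0.7]
opening: 0.569
finger_force: 0.0
```

>>> carry_out(plan=[{"rot": [0, 0, 0], "xyz": [0, 0, 0], "grip": 255}, {"rot": [0, 0, 0], "xyz": [0, 0, 0], "grip": 255}, {"rot": [0, 0, 0], "xyz": [0, 0, 0], "grip": 255}, {"rot": [0, 0, 0], "xyz": [0, 0, 0], "grip": 255}, {"rot": [0, 0, 0], "xyz": [0, 0, 0], "grip": 255}])

```text
clock: 11.95
tool_pos: [0.5947, -0.0052, 0.026]
eef_rot: [0.712, 0.703, -0.0, 0.0]
contact_force: [0.1, -0.7, -0.1]
opening: 0.451
finger_force: 60.0
```

```bash
python3 -c "
from h import *
cmd([.5945,-.004,.026],-.01)"
```

```text
t11.95 pos [ 0.5947 -0.0052  0.026 ] F [ 0.1 -0.7 -0.1] open 39.7 ff 60.0 q [ 0.07  0.97 -0.25  1.78  0.49  0.46 -0.53]
xyz [ 0.0012 -0.0003  0.    ] rot [-0.0003  0.0003 -0.0029]
```

>>> carry_out(plan=[{"rot": [0, 0, 0], "xyz": [0, 0, -0.02], "grip": 255}, {"rot": [0, 0, 0], "xyz": [0, 0, -0.05], "grip": 255}, {"rot": [0, 0, 0], "xyz": [0, 0, -0.08], "grip": 255}, {"rot": [0, 0, 0], "xyz": [0, 0, -0.11], "grip": 255}, {"rot": [0, 0, 0], "xyz": [0, 0, -0.124], "grip": 255}, {"rot": [0, 0, 0], "xyz": [0, 0, -0.124], "grip": 255}, {"rot": [0, 0, 0], "xyz": [0, 0, -0.124], "grip": 255}, {"rot": [0, 0, 0], "xyz": [0, 0, -0.124], "grip": 255}])

```text
clock: 12.62
tool_pos: [0.5935, -0.0055, 0.1486]
eef_rot: [0.712, 0.702, -0.001, -0.001]
contact_force: [-0.6, -1.0, -1.2]
opening: 0.452
finger_force: 60.0
```

```bash
cat >> h.py <<'E'
Y=.152; TL=np.radians(22)
def nip(bx=.5515,by=.207,yaw=Y):
    M=R.from_euler('z',yaw); n=M.apply([-np.sin(TL),0,np.cos(TL)]); E=M.apply([0,.042,0])+[bx,by,.014]+.045*n; return E,n
def tcp(s,*a):
    E,n=nip(*a); return E+(.026-s)*n
E
python3 -c "
from h import *
print(nip(),tcp(-.054)); cmd(tcp(-.054),Y,TL)"
```

```text
(array([0.52847762, 0.2459633 , 0.05572327]), array([-0.37028746, -0.0567212 ,  0.92718385])) [0.49885462 0.2414256  0.12989798]
t12.62 pos [ 0.5935 -0.0055  0.1486] F [-0.6 -1.  -1.2] open 39.8 ff 60.0 q [ 0.14  0.78 -0.36  1.74  0.4   0.7  -0.45]
xyz [ 0.2457 -0.0978  0.0188] rot [-0.3864  0.0322 -0.1629]
```

>>> carry_out(plan=[{"rot": [0, 0, 0], "xyz": [0.02, -0.008, 0], "grip": 255}, {"rot": [-0.04, 0.003, -0.016], "xyz": [0.05, -0.02, 0], "grip": 255}, {"rot": [-0.1, 0.008, -0.04], "xyz": [0.085, -0.034, 0], "grip": 255}, {"rot": [-0.17, 0.014, -0.07], "xyz": [0.12, -0.048, 0], "grip": 255}, {"rot": [-0.24, 0.02, -0.1], "xyz": [0.155, -0.062, 0], "grip": 255}, {"rot": [-0.3, 0.025, -0.126], "xyz": [0.19, -0.076, 0.005], "grip": 255}, {"rot": [-0.35, 0.029, -0.147], "xyz": [0.22, -0.088, 0.012], "grip": 255}, {"rot": [-0.386, 0.032, -0.163], "xyz": [0.2457, -0.0978, 0.018], "grip": 255}])

```text
clock: 13.28
tool_pos: [0.5096, 0.1658, 0.1359]
eef_rot: [0.659, 0.742, 0.078, 0.093]
contact_force: [-0.6, -0.2, -1.3]
opening: 0.447
finger_force: 60.0
```

>>> carry_out(plan=[{"rot": [0, 0, 0], "xyz": [0, 0, 0], "grip": 255}, {"rot": [0, 0, 0], "xyz": [0, 0, 0], "grip": 255}, {"rot": [0, 0, 0], "xyz": [0, 0, 0], "grip": 255}, {"rot": [0, 0, 0], "xyz": [0, 0, 0], "grip": 255}, {"rot": [0, 0, 0], "xyz": [0, 0, 0], "grip": 255}])

```text
clock: 13.7
tool_pos: [0.5126, 0.1624, 0.1374]
eef_rot: [0.662, 0.739, 0.079, 0.094]
contact_force: [-0.1, -0.6, -0.8]
opening: 0.446
finger_force: 60.0
```

```bash
python3 -c "
from h import *
cmd(tcp(-.025),Y,TL)
snap('scene','s5.png',(270,160,120,100),6)
t=cv2.imread('pics/full_t4.png'); cv2.imwrite('pics/t4c.png',cv2.resize(t[170:260,130:250],None,fx=6,fy=6,interpolation=cv2.INTER_CUBIC))
cmd(tcp(-.025),Y,TL)"
```

```text
t13.70 pos [0.5126 0.1624 0.1374] F [-0.1 -0.6 -0.8] open 39.3 ff 60.0 q [-0.41  0.69 -0.08  2.15  1.08  0.19 -1.41]
xyz [ 0.0816 -0.0024  0.032 ] rot [-0.141   0.0464 -0.0345]
t13.75 pos [0.5125 0.1626 0.1374] F [-0.7 -0.7 -2.4] open 39.0 ff 60.0 q [-0.41  0.69 -0.09  2.15  1.08  0.19 -1.41]
xyz [ 0.0814 -0.0023  0.0321] rot [-0.1409  0.0462 -0.0342]
```

View pics/s5.png

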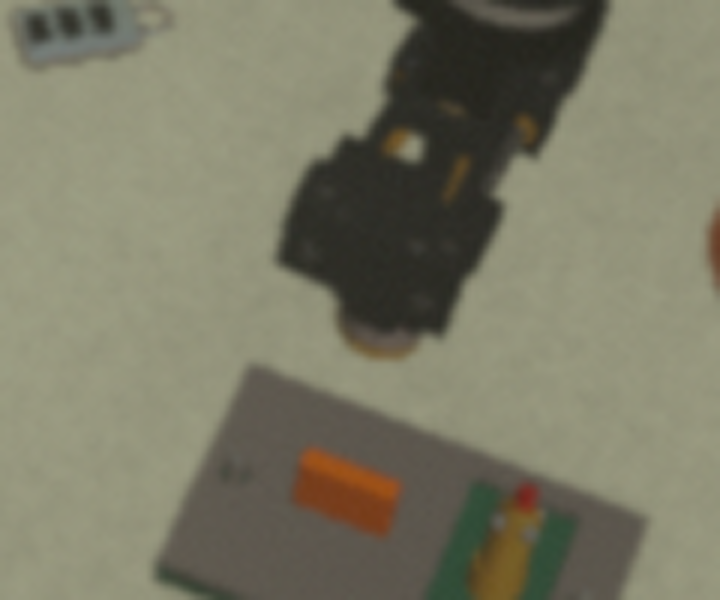

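View pics/t4c.png

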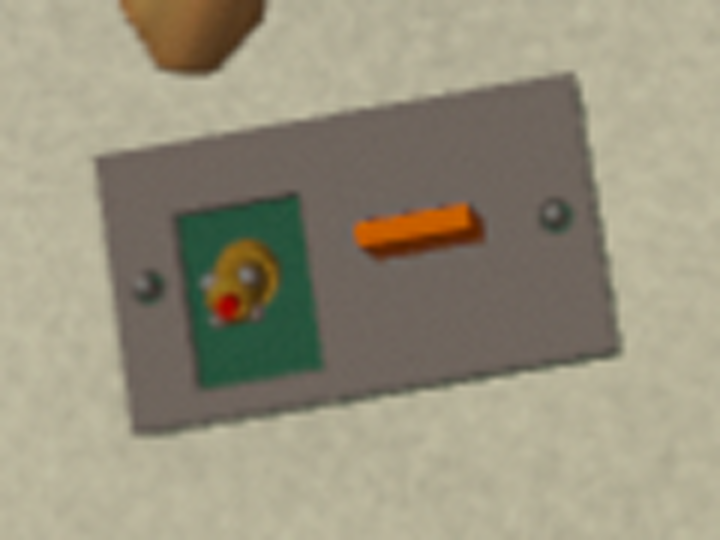

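Scene picture: gauge held (sleeve mouth at (380,345)) but short of the goal; the arm slowed near the wrist singularity. Top picture: plate seated, plunger at (229,306), pins (148,285), (555,213).

```bash
python3 - <<'E'
from m import *
f=lambda o,p,k=6:np.array(o)+(np.array(p,float)+.5)/k-.5
C=np.array([[55,95],[55,-95],[-55,-95],[-55,95]])/1000
print(fit('top',f([130,170],[[97,157],[575,75],[619,353],[134,434]]),C,.020))
print('pins',px2w('top',f([130,170],[[148,284],[555,212]]),.031))
print('plunger',px2w('top',f([130,170],[[229,306]]),.064), nip()[0]+.009*nip()[1])
cmd(tcp(-.04),Y,TL)
E
```

```text
(array([0.55097512, 0.20624624]), np.float64(0.1500620519939752), array([[-0.2, -0.3],
       [-0.3,  0.4],
       [ 0.1,  0.3],
       [ 0.4, -0.3]]))
pins [[0.53937957 0.2841713  0.031     ]
 [0.56418172 0.12743754 0.031     ]]
plunger [[0.52649192 0.24499017 0.064     ]] [0.52514503 0.2454528  0.06406793]
t13.75 pos [0.5125 0.1626 0.1374] F [-0.7 -0.7 -2.4] open 39.0 ff 60.0 q [-0.41  0.69 -0.09  2.15  1.08  0.19 -1.41]
xyz [ 0.0807 -0.0044  0.0173] rot [-0.1409  0.0462 -0.0342]
```

>>> carry_out(plan=[{"rot": [-0.141, 0.046, -0.034], "xyz": [0.08, -0.0044, 0.017], "grip": 255}, {"rot": [-0.141, 0.046, -0.034], "xyz": [0.08, -0.0044, 0.017], "grip": 255}, {"rot": [-0.141, 0.046, -0.034], "xyz": [0.08, -0.0044, 0.017], "grip": 255}, {"rot": [-0.141, 0.046, -0.034], "xyz": [0.08, -0.0044, 0.017], "grip": 255}, {"rot": [-0.141, 0.046, -0.034], "xyz": [0.08, -0.0044, 0.017], "grip": 255}, {"rot": [-0.141, 0.046, -0.034], "xyz": [0.08, -0.0044, 0.017], "grip": 255}, {"rot": [-0.141, 0.046, -0.034], "xyz": [0.08, -0.0044, 0.017], "grip": 255}, {"rot": [-0.141, 0.046, -0.034], "xyz": [0.08, -0.0044, 0.017], "grip": 255}])

```text
clock: 14.42
tool_pos: [0.5032, 0.2428, 0.117]
eef_rot: [0.639, 0.746, 0.145, 0.124]
contact_force: [-0.2, -0.7, -1.5]
opening: 0.444
finger_force: 60.0
```

```bash
sed -i 's/bx=.5515,by=.207/bx=.5518,by=.2066/' h.py; python3 -c "
from h import *
cmd(tcp(-.04),Y,TL)"
```

```text
t14.42 pos [0.5032 0.2428 0.117 ] F [-0.2 -0.7 -1.5] open 39.1 ff 60.0 q [-0.4   0.77 -0.37  2.21  1.92  0.46 -2.35]
xyz [-0.0011  0.0009  0.0004] rot [-0.001  -0.0011  0.0018]
```

>>> carry_out(plan=[{"rot": [-0.001, -0.001, 0.002], "xyz": [-0.0011, 0.0009, 0.006], "grip": 255}, {"rot": [-0.001, -0.001, 0.002], "xyz": [-0.0011, 0.0009, 0.014], "grip": 255}, {"rot": [-0.001, -0.001, 0.002], "xyz": [-0.0011, 0.0009, 0.022], "grip": 255}, {"rot": [-0.001, -0.001, 0.002], "xyz": [-0.0011, 0.0009, 0.028], "grip": 255}, {"rot": [-0.001, -0.001, 0.002], "xyz": [-0.0011, 0.0009, 0.028], "grip": 255}, {"rot": [-0.001, -0.001, 0.002], "xyz": [-0.0011, 0.0009, 0.028], "grip": 255}, {"rot": [-0.001, -0.001, 0.002], "xyz": [-0.0011, 0.0009, 0.028], "grip": 255}])

```text
clock: 15.0
tool_pos: [0.5145, 0.2426, 0.0913]
eef_rot: [0.64, 0.745, 0.145, 0.125]
contact_force: [0.8, 0.2, -1.1]
opening: 0.447
finger_force: 60.0
```

```bash
python3 -c "
from h import *
cmd(tcp(-.012),Y,TL)
snap('scene','s6.png',(315,215,60,50),12)
s=r.get_state(); T=R.from_quat(s['eef_rot']).as_matrix(); m=s['tool_pos']+.026*T[:,2]
E,n=nip(); P=np.array([m,m-.022*T[:,2],E,E+.009*n,E-.045*n])
print((w2px('scene',P)-[315,215]+.5)*12-.5)"
```

```text
t15.00 pos [0.5145 0.2426 0.0913] F [ 0.8  0.2 -1.1] open 39.4 ff 60.0 q [-0.38  0.83 -0.4   2.19  1.99  0.5  -2.4 ]
xyz [0.0007 0.0002 0.0005] rot [ 0.0001  0.0007 -0.0006]
[[517.20613561 303.50934604]
 [546.51737549 225.45538008]
 [503.24535121 348.87588195]
 [514.99807207 317.58134238]
 [446.00263564 501.04051743]]
```

View pics/s6.png

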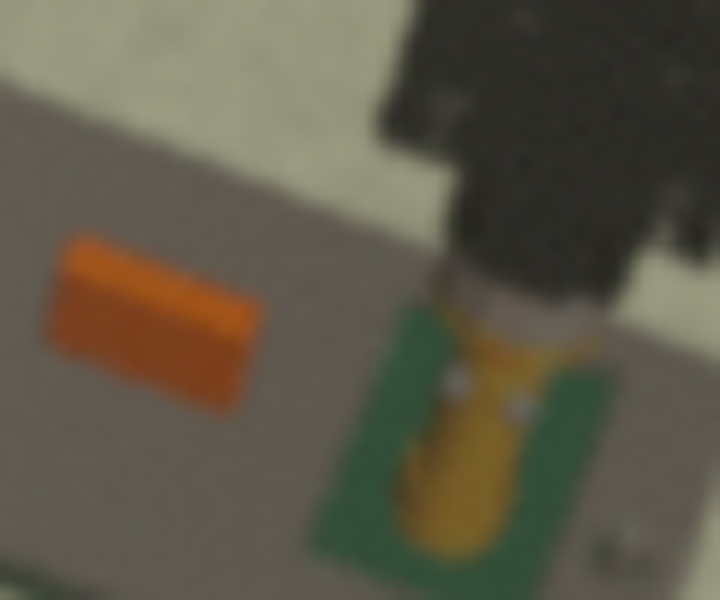

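The sleeve mouth (edges (432,285)–(602,345)) sits centred on the nipple's axis line. Advance.

>>> carry_out(plan=[{"rot": [0, 0, 0], "xyz": [0.0006, 0.0002, 0.003], "grip": 255}, {"rot": [0, 0, 0], "xyz": [0.0006, 0.0002, 0.006], "grip": 255}, {"rot": [0, 0, 0], "xyz": [0.0006, 0.0002, 0.009], "grip": 255}, {"rot": [0, 0, 0], "xyz": [0.0006, 0.0002, 0.012], "grip": 255}, {"rot": [0, 0, 0], "xyz": [0.0006, 0.0002, 0.015], "grip": 255}, {"rot": [0, 0, 0], "xyz": [0.0006, 0.0002, 0.015], "grip": 255}, {"rot": [0, 0, 0], "xyz": [0.0006, 0.0002, 0.015], "grip": 255}, {"rot": [0, 0, 0], "xyz": [0.0006, 0.0002, 0.015], "grip": 255}])

```text
clock: 15.72
tool_pos: [0.5202, 0.2442, 0.0776]
eef_rot: [0.64, 0.745, 0.145, 0.125]
contact_force: [-0.8, -0.6, -0.9]
opening: 0.449
finger_force: 60.0
```

```bash
cat >> h.py <<'E'
def rep(s_t):
    cmd(tcp(s_t),Y,TL); s=r.get_state(); T=R.from_quat(s['eef_rot']).as_matrix(); E,n=nip(); d=s['tool_pos']+.026*T[:,2]-E
    print('s',round(-d@n*1000,2),'Ftool',(T.T@s['contact_force']).round(1),'Mtool',(T.T@s['moment']).round(2),'lat',((T.T@(d))*1000).round(2))
E
python3 -c "
from h import *
rep(.012)"
```

```text
t15.72 pos [0.5202 0.2442 0.0776] F [-0.8 -0.6 -0.9] open 39.5 ff 60.0 q [-0.37  0.86 -0.4   2.18  2.02  0.51 -2.42]
xyz [ 0.     -0.0001  0.0095] rot [ 0.0004  0.0006 -0.0004]
s 2.46 Ftool [-0.5 -1.2  0.5] Mtool [0.41 0.02 0.03] lat [-0.02  0.12  2.46]
```

>>> carry_out(plan=[{"rot": [0, 0, 0], "xyz": [0, 0, 0.0015], "grip": 255}, {"rot": [0, 0, 0], "xyz": [0, 0, 0.003], "grip": 255}, {"rot": [0, 0, 0], "xyz": [0, 0, 0.0045], "grip": 255}, {"rot": [0, 0, 0], "xyz": [0, 0, 0.006], "grip": 255}, {"rot": [0, 0, 0], "xyz": [0, 0, 0.006], "grip": 255}, {"rot": [0, 0, 0], "xyz": [0, 0, 0.006], "grip": 255}])

```text
clock: 16.22
tool_pos: [0.522, 0.245, 0.0724]
eef_rot: [0.639, 0.745, 0.145, 0.124]
contact_force: [-4.0, -0.3, 4.3]
opening: 0.446
finger_force: 60.0
```

```bash
python3 -c "
from h import *
rep(.012)"
```

```text
t16.22 pos [0.522  0.245  0.0724] F [-4.  -0.3  4.3] open 39.2 ff 60.0 q [-0.36  0.87 -0.41  2.18  2.03  0.52 -2.42]
xyz [-0.0005  0.      0.004 ] rot [ 0.0004 -0.0003  0.0002]
s 7.96 Ftool [ 0.3 -2.1 -5.5] Mtool [ 0.5   0.04 -0.  ] lat [ 0.47 -0.03  7.96]
```

>>> carry_out(plan=[{"rot": [0, 0, 0], "xyz": [0, 0, 0.002], "grip": 255}, {"rot": [0, 0, 0], "xyz": [0, 0, 0.004], "grip": 255}, {"rot": [0, 0, 0], "xyz": [0, 0, 0.006], "grip": 255}, {"rot": [0, 0, 0], "xyz": [0, 0, 0.006], "grip": 255}, {"rot": [0, 0, 0], "xyz": [0, 0, 0.006], "grip": 255}])

```text
clock: 16.63
tool_pos: [0.5246, 0.2452, 0.0661]
eef_rot: [0.64, 0.745, 0.145, 0.124]
contact_force: [-0.1, 1.1, -3.2]
opening: 0.448
finger_force: 60.0
```

```bash
python3 -c "
from h import *
rep(.020)"
```

```text
t16.63 pos [0.5246 0.2452 0.0661] F [-0.1  1.1 -3.2] open 39.4 ff 60.0 q [-0.36  0.89 -0.41  2.17  2.04  0.53 -2.43]
xyz [-0.0002 -0.      0.0052] rot [-0.      0.0002 -0.0004]
s 14.81 Ftool [ 1.1 -1.2  3. ] Mtool [0.53 0.14 0.01] lat [ 0.25  0.04 14.81]
```

>>> carry_out(plan=[{"rot": [0, 0, 0], "xyz": [0, 0, 0.002], "grip": 255}, {"rot": [0, 0, 0], "xyz": [0, 0, 0.004], "grip": 255}, {"rot": [0, 0, 0], "xyz": [0, 0, 0.006], "grip": 255}, {"rot": [0, 0, 0], "xyz": [0, 0, 0.007], "grip": 255}, {"rot": [0, 0, 0], "xyz": [0, 0, 0.007], "grip": 255}, {"rot": [0, 0, 0], "xyz": [0, 0, 0.007], "grip": 255}])

```text
clock: 17.13
tool_pos: [0.5269, 0.2455, 0.0605]
eef_rot: [0.639, 0.745, 0.145, 0.125]
contact_force: [-5.2, -0.3, 9.6]
opening: 0.448
finger_force: 60.0
```

```bash
python3 -c "
from h import *
rep(.022)"
```

```text
t17.13 pos [0.5269 0.2455 0.0605] F [-5.2 -0.3  9.6] open 39.5 ff 60.0 q [-0.36  0.9  -0.41  2.17  2.05  0.54 -2.43]
xyz [-0.0002 -0.0001  0.0012] rot [0.0008 0.0001 0.0001]
s 20.84 Ftool [  0.5  -1.3 -10.8] Mtool [ 0.55 -0.04 -0.02] lat [ 0.23  0.07 20.84]
```

>>> carry_out(plan=[{"rot": [0, 0, 0], "xyz": [0, 0, 0.001], "grip": 255}, {"rot": [0, 0, 0], "xyz": [0, 0, 0.002], "grip": 255}, {"rot": [0, 0, 0], "xyz": [0, 0, 0.002], "grip": 255}, {"rot": [0, 0, 0], "xyz": [0, 0, 0.002], "grip": 255}])

```text
clock: 17.47
tool_pos: [0.5273, 0.2456, 0.0594]
eef_rot: [0.639, 0.745, 0.145, 0.125]
contact_force: [-7.1, -1.9, 15.4]
opening: 0.446
finger_force: 60.0
```

```bash
python3 -c "
from h import *
rep(.022)"
```

```text
t17.47 pos [0.5273 0.2456 0.0594] F [-7.1 -1.9 15.4] open 39.3 ff 60.0 q [-0.35  0.91 -0.42  2.16  2.05  0.54 -2.44]
xyz [-0.0002 -0.0001 -0.0001] rot [ 0.0012 -0.      0.0005]
s 22.09 Ftool [ -0.8  -1.  -17. ] Mtool [ 0.56 -0.17 -0.04] lat [ 0.24  0.06 22.09]
```

>>> carry_out(plan=[{"rot": [0, 0, 0], "xyz": [0, 0, 0.001], "grip": 255}, {"rot": [0, 0, 0], "xyz": [0, 0, 0.0015], "grip": 255}, {"rot": [0, 0, 0], "xyz": [0, 0, 0.0015], "grip": 255}, {"rot": [0, 0, 0], "xyz": [0, 0, 0.0015], "grip": 255}, {"rot": [0, 0, 0], "xyz": [0, 0, 0.0015], "grip": 255}, {"rot": [0, 0, 0], "xyz": [0, 0, 0.0015], "grip": 255}])

```text
clock: 17.97
tool_pos: [0.5274, 0.2456, 0.0593]
eef_rot: [0.639, 0.745, 0.146, 0.125]
contact_force: [-12.8, -4.1, 30.2]
opening: 0.447
finger_force: 60.0
```

```bash
python3 -c "
from h import *
rep(.022)"
```

```text
t17.97 pos [0.5274 0.2456 0.0593] F [-12.8  -4.1  30.2] open 39.4 ff 60.0 q [-0.35  0.91 -0.42  2.17  2.06  0.54 -2.44]
xyz [-0.0002 -0.     -0.0002] rot [ 0.0021 -0.0002  0.0011]
s 22.21 Ftool [ -2.1  -1.  -33. ] Mtool [ 0.54 -0.48 -0.06] lat [ 0.24  0.05 22.21]
```

```bash
python3 -c "
from h import *
rep(.022); print(r.finish_job())"
```

```text
t17.97 pos [0.5274 0.2456 0.0593] F [-12.8  -4.1  30.2] open 39.4 ff 60.0 q [-0.35  0.91 -0.42  2.17  2.06  0.54 -2.44]
xyz [-0.0002 -0.     -0.0002] rot [ 0.0021 -0.0002  0.0011]
s 22.21 Ftool [ -2.1  -1.  -33. ] Mtool [ 0.54 -0.48 -0.06] lat [ 0.24  0.05 22.21]
the job is handed in; nothing more can be done
None
```

The job is handed in at 18 s, verdict not shown: the plate lies flush over both pins and is released, and the gauge is snapped on and still gripped, stopped hard at 22 mm under about 33 N, so the plunger should be right down.

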